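# Snap a fresh kraft-paper roll into the counter dispenser and lower its tear bar

## Task

Load the paper dispenser: take the fresh roll of kraft paper that lies on the counter, lay its steel spindle in the mouths of the two spring clips and press it down until both clips have snapped round the spindle and it sits fully home on the pads. The clips' height is set by hand and not known, so find them and press by feel; do not ram the roll home. Then swing the tear bar over, lower it gently until it rests on the paper and let go, without disturbing the cakes and the cookie.

Things in the scene. Friction and masses are not known exactly. Their poses are not given: they have to be found in the camera images.
- roll_mid (a point): Middle of the fresh roll, on its axis and half-way up: brown kraft paper, 50 mm diameter, 100 mm long, wound tight on a bright steel spindle of 16 mm diameter and 160 mm length that stands out 30 mm at either end. 0.2 to 0.4 kg. It lies on the counter on its side. The point's y axis is the roll's axis; either end may go to either clip.
- spindle_a (a point): Point on the roll's axis 66 mm from its middle towards its own +y, where one clip takes the spindle.
- spindle_b (a point): The same at the other end, 66 mm towards -y.
- dispenser: Paper dispenser, dark steel tray 138 x 206 mm, 65 mm high cheeks, screwed down. Origin: on the counter under the middle of a loaded spindle; x to its back, y left along the spindle, z up. A carrier with both clips at x = 0 is locked at some height by thumb nuts: a loaded spindle's axis lies 46 to 64 mm above the counter (not measured), and 26 mm above the carrier's 96 mm wide steel shelf; keep fingers off it.
- left_clip (a point): Point on the counter under the left clip, 66 mm towards +y of the dispenser's origin. A clip is 14 mm wide: two bowed steel fingers sprung sideways (along x), lips 11 mm apart and 6 mm above the home axis, the mouth flaring to 30 mm; a spindle laid in the mouths rests 12 to 13 mm above home, on a rubber pad when home. 9 mm lie free between paper and clip at each end.
- right_clip (a point): The same for the right clip, 66 mm towards -y. Pressed in the middle, both snap at 6 to 13 N together (then the spindle drops home and the push rises some 10 N per mm: go slowly); pressed on the paper near one end, that end snaps at about half of it. One end may snap before the other. Over 22 N on either pad counts as ramming.
- tear_bar (a joint): Hinge angle of the tear bar (rad): 2.3 to 2.7 when folded to the back, falling as it swings up and forward, 0.1 to 0.5 when it rests on a seated roll (less when the clips stand low). A stiff hinge: it stays where it is left and takes 1 to 2 N to swing at the tab. Pinch the tab lightly (about 6 N), so that it can turn between the fingers; it creeps a little, so watch this angle.
- bar_hinge (a point): Middle of the tear bar's hinge line, fixed to the dispenser, 42 mm behind its origin and 66 mm above the counter; same axes, the hinge line is y.
- tab (a point): Middle of the black finger tab of the tear bar: a disc of 24 mm diameter and 12 mm thickness, its flat faces square to y, so that it can be pinched along y and turns between the fingers. It runs on a circle of 77 mm radius about the hinge: at angle q it lies at x = 0.0766 cos(2.635 - q), z = 0.0766 sin(2.635 - q) from the hinge (x to the back).
- bar_mid (a point): Middle of the bright round bar (10 mm diameter, 194 mm long) that comes to rest on the paper, 30 mm from the roll's axis when it touches. It runs on a circle about the hinge: at angle q it lies at x = 0.050 cos(3.053 - q), z = 0.050 sin(3.053 - q) from it.
- paper_roll: The whole roll; its origin is roll_mid.
- bundt_0: Small dark cake with pink icing, 104 mm wide, 84 mm high, on the tray left of the dispenser, the nearer one; leave it alone. Origin under its middle.
- bundt_1: The same kind of cake, the next one behind it; leave it alone.
- cookie_2: Chocolate-chip cookie, 68 mm wide and 15 mm high, on the tray right of the dispenser, the nearer of two; leave it alone. Origin under its middle.
Not all that is in view belongs to the job. Of the things like the paper_roll, leave any that is purple; of the rest the larger one is meant.

How it is judged:
By the outcome, as a careful person would: the job done as asked, in the order asked, and still so for the second after the job is handed in, with the robot touching nothing.
It also fails if it takes over 72 s, if anything falls off the work surface, if the arm or the gripper's body presses on something with over 40 N, if the wrist force passes 120 N, or if a joint passes its speed limit or range.

## Robot

A 7-joint arm with a two-finger parallel gripper is mounted at the origin on a cart in front of the work surface, level with it; the furniture and walls round the work are solid. World frame = base frame: x ahead of the robot, y to its left, z up, the work surface at z = 0. Lengths are in m, angles in rad, forces in N, time in s.
With the tool pointing down it reaches from about 0.35 to 0.9 m from the base axis. Payload 7.2 kg.
Tool frame: the origin (TCP) lies at the very end of the fingers, on their centre line; the grasp point (between the pads) lies 19 mm behind it; z points along the fingers, y is the direction in which the jaws open and shut (so a half turn about z gives the same grasp; the last joint's range is limited). The gripper opens to 88 mm and grips with 3 to 60 N. Pads are 20 mm wide; open, the fingers measure 115 mm over their backs; the gripper's body (75 mm by 178 mm) begins 61 mm behind the grasp point.
Start: joints at [-1.293, 0.411, -0.013, 1.596, 0.006, 1.134, -0.082], TCP at [0.212, 0.588, 0.223] pointing down, gripper open.
Joint ranges: [-2.95, 2.95], [-0.29, 1.99], [-1.47, 1.44], [0.14, 2.54], [-1.03, 4.17], [0.13, 1.85], [-2.86, 2.86]. Speed limits (rad/s): [2.39, 2.39, 3.01, 3.01, 3.14, 3.14, 3.14].

## Interface

Orientations are given as a rotation vector (axis times angle).
In Python, from plant import * gives the robot as it stands.
- The arm moves only by the shell command python3 -m creep 'ROWS' [FORCE]. ROWS is JSON, a list that holds one entry, the list of rows, each a list of 5 numbers: the shift along the tool's x, y, z in mm, then the turn about the tool's z in rad, then the opening in per cent of the stroke, from 0 (shut) to 100 (fully open). In form: [[[tx, ty, tz, turn, fingers], ...]]. A call has 1 to 5 rows; each row is the pose to reach, as a shift and turn from the pose measured when the call began, along the tool's axes at that moment; what a row does not reach only later rows make up. A row lasts 1/12 s, in which the tool goes at most 41.7 mm and 7.16 degrees, less where a joint would pass 70% of its speed; a pose out of reach is approached as far as the arm can. A call with a gripper value outside its range is refused whole. The fingers move at their own pace and stop on an object; FORCE is the grip in N (left out, the last holds). Time passes only in rows, so rows that repeat a pose let the fingers close. It gives the time, the measured TCP pose, the force and the opening at its end, in the units of the state.
- get_obs(): the state, without advancing time (a new reading comes with each control period).
- capture(name): name is "scene" or "top" or "wrist"; returns a dict with "pixels" (420x560x3 uint8, red, green, blue), "depth" (420x560 float32, m along the optical axis (not along the pixel's ray), 0 where there is no reading), "K" (3x3 intrinsics, pixels), "cam_to_world" (4x4, takes a point from camera to world coordinates); the wrist camera has in their place "mount" (4x4, takes a point from camera to tool coordinates, whose origin is the TCP and whose axes are the flange's). Camera axes: x right, y down, z forward; pixel columns grow to the right and rows downward; lengths in m; the calibration is good to about 2 mm. A picture is of the moment at which its call begins: read the wrist's pose just before it.
- hand_in(): hands the job in, once; it reports no verdict.
Trained networks look in a picture, given as the dict that the camera call returned (one of the last four; its "shot" number tells which), for a name from the list of things; names that differ only in an ending like _2 or _b are one class to them, and where a whole thing is asked for, a point or a joint stands for the part that bears it (a point fixed in the world has none). Each returns a list of dicts, best first, with "conf" (0 to 1); they miss things now and then, are a little off and sometimes report something else, mostly with a low value. They report only what shows in the picture. A call takes as long as a camera call. They do not tell look-alikes from the thing itself.
- cut_out(picture, query): "region" (420x560 bool, what is visible of it) and "bbox" ([left, top, width, height] in pixels, round what is visible of it).
- landmark_of(picture, query): "at" ([row, column] in pixels: a listed point, or the origin of a listed thing).
The state is a dict: "clock": time; "joint_positions": joint angles; "dq": joint speeds; "effort": joint torques, N m; "ee_pos": TCP position; "eef_rot": TCP orientation; "force": force on the tool from outside, world axes, zero at the start; "moment": the same for the moment, N m; "opening": opening from 0.0 (shut) to 1.0 (fully open).
Only numpy, scipy, OpenCV 4.12 (cv2) and the standard library are available. Lean on these libraries where they do the work, as an engineer would, in place of code of your own. Each camera call takes 0.05 s, during which the arm holds its last target. There are 200 camera calls.

## Working session

There is one attempt and no reset: what is moved stays moved. The work goes in short steps, Python scripts to look and compute and a shell command to move; the robot and the scene stay as the last step left them, time stands still between calls to the robot, and variables do not carry over. Pictures are saved under pics/ and viewed, about 8 in all and at most 12, crops included, and the job is handed in when it is done.

```bash
mkdir -p pics; ls; cat > h.py <<'E'
from plant import *
import numpy as np, cv2
from scipy.spatial.transform import Rotation as R
def T(o):
    M=np.eye(4);M[:3,:3]=R.from_rotvec(o["eef_rot"]).as_matrix();M[:3,3]=o["ee_pos"];return M
def shot(name):
    o=get_obs();c=capture(name)
    c["W"]=np.array(c["cam_to_world"]) if "cam_to_world" in c else T(o)@np.array(c["mount"])
    return c
def pts(c):
    d=c["depth"];K=np.array(c["K"]);v,u=np.mgrid[0:420,0:560]
    P=np.stack([(u-K[0,2])/K[0,0]*d,(v-K[1,2])/K[1,1]*d,d],-1)
    return P@c["W"][:3,:3].T+c["W"][:3,3]
def save(c,n): cv2.imwrite("pics/"+n,c["pixels"][:,:,::-1])
def px(c,p):
    q=np.linalg.inv(c["W"])@np.append(p,1);q=np.array(c["K"])@q[:3];return q[:2]/q[2]
def ray(c,at,z):
    K=np.array(c["K"]);r=c["W"][:3,:3]@np.array([(at[1]-K[0,2])/K[0,0],(at[0]-K[1,2])/K[1,1],1]);o=c["W"][:3,3]
    return o+r*(z-o[2])/r[2]
E
python3 - <<'E'
from h import *
o=get_obs();print({k:np.round(v,3) for k,v in o.items()})
ims=[]
for n in ["scene","top"]:
    c=shot(n);P=pts(c);ims.append(c["pixels"])
    for q in ["paper_roll","roll_mid","left_clip","right_clip","dispenser","tab","bar_mid","bar_hinge","bundt_0","cookie_2","spindle_a"]:
        for r in landmark_of(c,q)[:3]:
            i,j=np.clip(np.round(r["at"]).astype(int),0,[419,559]);print(n,q,round(r["conf"],2),np.round(r["at"]),np.round(P[i,j],3))
    for r in cut_out(c,"paper_roll")[:3]: 
        m=r["region"]; print(" cut",round(r["conf"],2),r["bbox"],np.round(np.median(P[m],0),3),np.round(P[m].max(0),3),c["pixels"][m].mean(0).round())
    save(c,n+"0.png")
E
```

```text
pics
{'clock': np.float64(0.0), 'joint_positions': array([-1.293,  0.412, -0.013,  1.597,  0.006,  1.134, -0.082]), 'dq': array([-0.001,  0.   ,  0.001,  0.001,  0.002, -0.001, -0.001]), 'effort': array([-0.0000e+00, -5.8795e+01,  6.4200e-01, -2.9106e+01, -5.4000e-02,
        1.8000e-02,  0.0000e+00]), 'ee_pos': array([0.212, 0.587, 0.222]), 'eef_rot': array([-5.400e-01, -3.095e+00,  3.000e-03]), 'force': array([ 0.001, -0.014, -0.633]), 'moment': array([-0.01 , -0.073, -0.012]), 'opening': np.float64(1.002)}
scene paper_roll 0.74 [358. 394.] [ 0.384 -0.63   0.052]
scene paper_roll 0.67 [258. 316.] [ 0.489 -0.303  0.049]
scene paper_roll 0.59 [312. 346.] [ 0.416 -0.464  0.035]
scene roll_mid 0.67 [259. 317.] [ 0.488 -0.307  0.05 ]
scene roll_mid 0.66 [311. 346.] [ 0.419 -0.462  0.034]
scene roll_mid 0.6 [358. 392.] [ 0.381 -0.626  0.051]
scene left_clip 0.79 [168. 231.] [0.601 0.153 0.022]
scene left_clip 0.55 [275. 331.] [ 0.485 -0.362  0.029]
scene dispenser 0.65 [176. 236.] [0.588 0.116 0.019]
scene tab 0.7 [159. 271.] [0.682 0.044 0.077]
scene tab 0.68 [146. 191.] [0.573 0.319 0.
[... 1325 characters left out ...]
 0.55 [174. 211.] [0.663 0.055 0.1  ]
top bar_hinge 0.91 [186. 199.] [0.64  0.106 0.021]
top bundt_0 0.74 [203. 123.] [0.583 0.34  0.071]
top bundt_0 0.68 [173. 141.] [0.678 0.283 0.071]
top cookie_2 0.73 [188. 256.] [ 0.628 -0.082  0.021]
top spindle_a 0.94 [224. 344.] [ 0.503 -0.369  0.002]
top spindle_a 0.92 [271. 415.] [ 0.343 -0.583  0.032]
top spindle_a 0.91 [220. 305.] [ 0.517 -0.239  0.027]
 cut 0.7 [294.1, 213.8, 52.2, 18.8] [ 0.501 -0.291  0.042] [ 0.54  -0.134  1.467] [175. 157. 130.]
 cut 0.68 [369.0, 232.6, 12.2, 33.0] [ 0.42  -0.454  0.033] [ 0.479 -0.434  0.044] [179. 159. 132.]
 cut 0.58 [411.5, 238.2, 31.7, 35.3] [ 0.393 -0.619  0.045] [ 0.45  -0.134  1.467] [158. 118. 162.]
```

```bash
python3 - <<'E'
import cv2,numpy as np
a=cv2.imread("pics/scene0.png")[100:400,150:450];b=cv2.imread("pics/top0.png")[120:300,90:470]
cv2.imwrite("pics/v1.png",cv2.resize(a,None,fx=2,fy=2,interpolation=2))
cv2.imwrite("pics/v2.png",cv2.resize(b,None,fx=2.1,fy=2.1,interpolation=2))
E
```

```text
(no output)
```

View pics/v1.png

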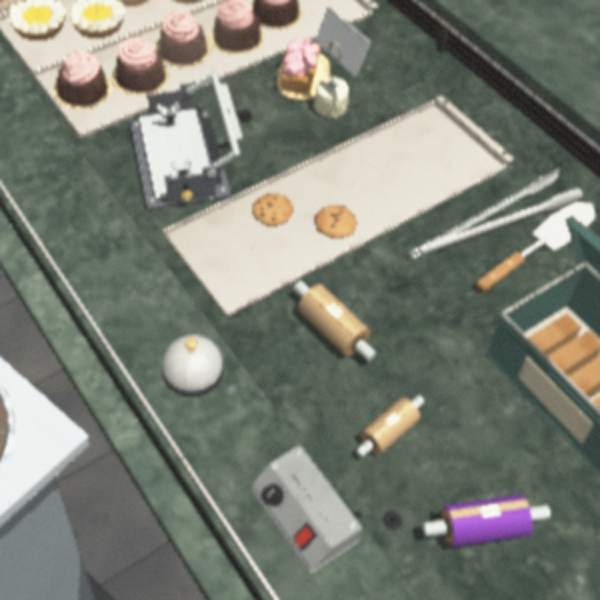

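View pics/v2.png

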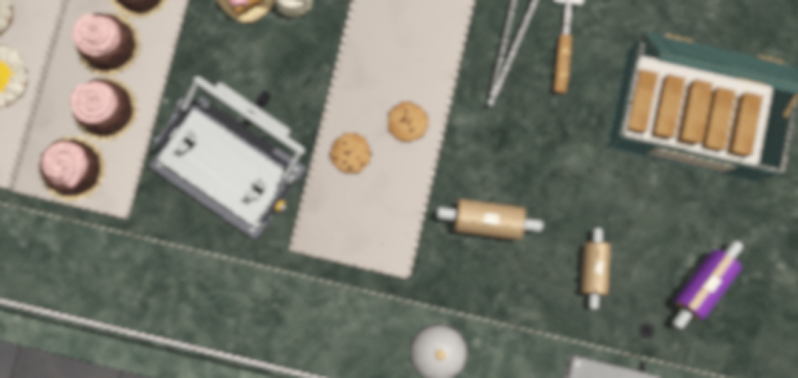

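```bash
cat >> h.py <<'E'
def plan(p,jaw=None):
    "shift in tool axes (mm) to world TCP p; turn so that tool y lies along world angle jaw (mod pi)"
    o=get_obs();M=T(o);s=M[:3,:3].T@(np.array(p)-M[:3,3])*1e3
    t=0
    if jaw is not None:
        y=M[:3,1];a=np.arctan2(y[1],y[0]);t=-(jaw-a); t=(t+np.pi/2)%np.pi-np.pi/2   # z down: turn +z = world -
    print("tcp",np.round(M[:3,3],4),"shift",np.round(s,1),"turn",round(t,3),"j7",np.round(o["joint_positions"][6],2),"F",np.round(o["force"],2),"open",round(float(o["opening"]),3),"t",round(float(o["clock"]),2))
E
python3 - <<'E'
from h import *
print(np.round(T(get_obs()),3));c=shot("wrist");print(np.round(c["mount"],3),np.round(c["K"],1))
plan([0.48,0.1,0.3])
plan([0.498,-0.30,0.2])
c=shot("top");P=pts(c)
# roll axis from paper/spindle pts
m=(abs(P[:,:,0]-.5)<.09)&(abs(P[:,:,1]+.3)<.12)&(P[:,:,2]>.008)&(P[:,:,2]<.06)
Q=P[m];print(len(Q),Q.mean(0),np.linalg.svd((Q-Q.mean(0))[:,:2],full_matrices=False)[2][0])
E
```

```text
[[-0.941  0.339  0.     0.212]
 [ 0.339  0.941  0.     0.588]
 [ 0.     0.    -1.     0.223]
 [ 0.     0.     0.     1.   ]]
[[ 0.    -0.968 -0.252  0.068]
 [ 1.     0.     0.    -0.001]
 [-0.    -0.252  0.968 -0.162]
 [ 0.     0.     0.     1.   ]] [[289.2   0.  283.2]
 [  0.  289.2 210.9]
 [  0.    0.    1. ]]
tcp [0.2119 0.588  0.2227] shift [-417.7 -368.2  -77.4] turn 0 j7 -0.08 F [0.42 0.58 1.1 ] open 1.003 t 1.35
tcp [0.2119 0.588  0.2227] shift [-570.2 -738.5   22.6] turn 0 j7 -0.08 F [0.42 0.58 1.1 ] open 1.003 t 1.35
623 [ 0.50233382 -0.29066914  0.03969004] [0.14753753 0.98905646]
```

```bash
python3 -m creep '[[[-35,-20,-5,0,100],[-70,-41,-11,0,100],[-106,-61,-16,0,100],[-141,-82,-22,0,100],[-177,-103,-28,0,100]]]'; python3 -m creep '[[[-35,-20,-5,0,100],[-70,-41,-11,0,100],[-106,-61,-16,0,100],[-141,-82,-22,0,100],[-177,-103,-28,0,100]]]'; python3 -m creep '[[[-35,-20,-5,0.12,100],[-70,-41,-11,0.24,100],[-106,-61,-16,0.36,100],[-141,-82,-21,0.48,100],[-141,-82,-21,0.6,100]]]'
python3 -c "
from h import *
plan([.57,.14,.3],np.radians(10))"
```

```text
clock: 1.82
ee_pos: [0.344, 0.4299, 0.2509]
eef_rot: [0.54, 3.095, 0.0]
force: [0.2, 0.2, 0.5]
opening: 0.998
clock: 2.23
ee_pos: [0.4763, 0.2715, 0.2795]
eef_rot: [0.54, 3.094, 0.001]
force: [0.4, 1.1, -0.1]
opening: 0.998
clock: 2.65
ee_pos: [0.5859, 0.1375, 0.3018]
eef_rot: [1.45, 2.78, -0.001]
force: [-0.7, -1.5, 0.1]
opening: 1.0
tcp [0.5859 0.1375 0.3018] shift [ 11.1 -11.6   1.7] turn 0.435 j7 0.4 F [-0.72 -1.53  0.14] open 1.0 t 2.65
```

```bash
python3 - <<'E'
from h import *
c=shot("wrist");P=pts(c);save(c,"w1.png")
for q in ["left_clip","right_clip","dispenser","tab","bar_mid","bar_hinge"]:
    for r in landmark_of(c,q)[:2]:
        i,j=np.clip(np.round(r["at"]).astype(int),0,[419,559]);print(q,round(r["conf"],2),np.round(r["at"]),np.round(P[i,j],3),"z0",np.round(ray(c,r["at"],0),3),"z66",np.round(ray(c,r["at"],.066),3))
m=(abs(P[:,:,0]-.6)<.15)&(abs(P[:,:,1]-.11)<.15)&(P[:,:,2]>.01)&(P[:,:,2]<.12)
print(np.histogram(P[m][:,2],bins=np.arange(.01,.12,.004)))
np.save("P1.npy",P)
E
```

```text
left_clip 0.77 [179. 316.] [0.619 0.17  0.06 ] z0 [0.63  0.167 0.   ] z66 [0.618 0.171 0.066]
right_clip 0.87 [205. 243.] [0.557 0.069 0.019] z0 [0.557 0.063 0.   ] z66 [0.555 0.081 0.066]
right_clip 0.65 [263. 297.] [0.66  0.065 0.099] z0 [0.691 0.029 0.   ] z66 [0.67  0.053 0.066]
tab 0.82 [276. 302.] [0.681 0.048 0.087] z0 [0.714 0.015 0.   ] z66 [0.69  0.04  0.066]
bar_mid 0.8 [258. 297.] [0.685 0.038 0.001] z0 [0.686 0.038 0.   ] z66 [0.666 0.06  0.066]
bar_hinge 0.97 [229. 288.] [0.64  0.074 0.008] z0 [0.642 0.073 0.   ] z66 [0.629 0.09  0.066]
bar_hinge 0.29 [180. 318.] [0.624 0.171 0.055] z0 [0.633 0.168 0.   ] z66 [0.621 0.171 0.066]
(array([ 585,  406, 6745,  237,  181, 1460,  644,  152,   70,   61,   95,
        239,  198,  272,   63,   98,  128,   70,   46,  103,  147, 1098,
        479,    0,    0,    0,    0]), array([0.01 , 0.014, 0.018, 0.022, 0.026, 0.03 , 0.034, 0.038, 0.042,
       0.046, 0.05 , 0.054, 0.058, 0.062, 0.066, 0.07 , 0.074, 0.078,
       0.082, 0.086, 0.09 , 0.094, 0.098, 0.102, 0.106, 0.11 , 0.114,
       0.118]))
```

View pics/w1.png

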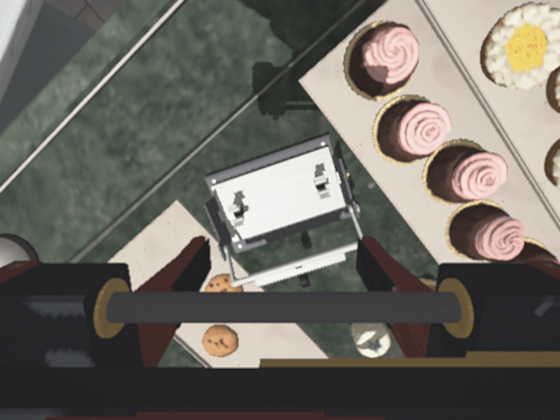

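```bash
python3 - <<'E'
from h import *
P=np.load("P1.npy");im=cv2.imread("pics/w1.png")
z=P[:,:,2];uv=np.mgrid[0:420,0:560]
box=(uv[0]>130)&(uv[0]<260)&(uv[1]>195)&(uv[1]<365)
sh=box&(z>.012)&(z<.027)&(im.min(2)>150)
n,l,s,ce=cv2.connectedComponentsWithStats(sh.astype(np.uint8));k=1+s[1:,4].argmax()
Q=P[l==k];r=cv2.minAreaRect((Q[:,:2]*1e3).astype(np.float32));print(s[k],"shelf z",np.median(Q[:,2]),r)
for nm,(cu,cv) in dict(R=(240,203),L=(321,181)).items():
    m=(abs(uv[1]-cu)<14)&(abs(uv[0]-cv)<22)&(z>.03)&(z<.075)
    q=P[m];print(nm,len(q),q.mean(0).round(4),q.min(0).round(4),q.max(0).round(4));rr=cv2.minAreaRect((q[:,:2]*1e3).astype(np.float32));print(rr)
m=box|((uv[0]>225)&(uv[0]<295)&(uv[1]>215)&(uv[1]<365)); m&=(z>.088)&(z<.108); q=P[m];print("bar",len(q),q.mean(0),cv2.minAreaRect((q[:,:2]*1e3).astype(np.float32)))
e=cv2.resize(im[120:300,190:380],None,fx=4,fy=3.3,interpolation=2);cv2.imwrite("pics/v3.png",e)
E
```

```text
[ 211  147  135   93 6350] shelf z 0.020182585402519493 ((594.7473754882812, 113.2691421508789), (189.53443908691406, 97.20277404785156), 53.96065139770508)
R 237 [0.5564 0.0611 0.0496] [0.5386 0.0481 0.03  ] [0.5724 0.0752 0.0625]
((555.24072265625, 60.64315414428711), (17.848636627197266, 32.02842712402344), 53.00578308105469)
L 256 [0.6344 0.1654 0.052 ] [0.6159 0.1515 0.0304] [0.6511 0.1825 0.0635]
((633.27880859375, 166.16000366210938), (17.81727409362793, 34.3603401184082), 53.31403732299805)
bar 1791 [0.6643484  0.05973225 0.09619397] ((670.9766235351562, 56.51005172729492), (194.91307067871094, 60.57786560058594), 54.377174377441406)
```

View pics/v3.png

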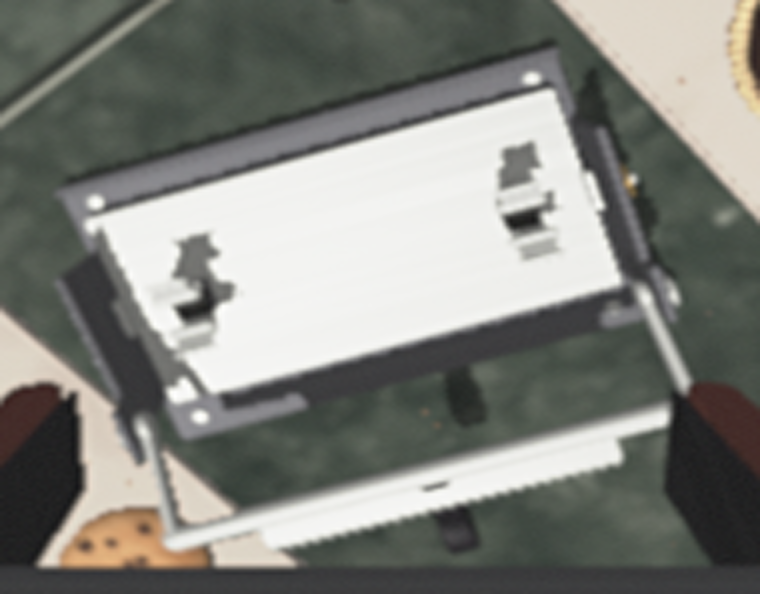

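```bash
python3 -c "
from h import *
plan([.50,-.275,.2],-.148)"
```

```text
tcp [0.5805 0.1482 0.3003] shift [-294.5 -314.6   99.8] turn 0.779 j7 0.41 F [-0.27  0.55 -0.16] open 1.003 t 3.0
```

```bash
python3 -m creep '[[[-27,-29,5,0,100],[-54,-58,12,0,100],[-81,-86,20,0,100],[-108,-115,29,0,100],[-134,-143,38,0,100]]]'; python3 -m creep '[[[-27,-29,9,0,100],[-54,-58,18,0,100],[-81,-86,27,0,100],[-108,-115,36,0,100],[-134,-143,45,0,100]]]'; python3 -m creep '[[[-20,-22,8,0.12,100],[-26,-29,16,0.24,100],[-26,-29,16,0.36,100],[-26,-29,16,0.48,100],[-26,-29,16,0.6,100]]]'
python3 -m creep '[[[0,0,0,0.1,100],[0,0,0,0.18,100],[0,0,0,0.18,100]]]'
python3 - <<'E'
from h import *
c=shot("wrist");P=pts(c);save(c,"w2.png");np.save("P2.npy",P)
plan([.50,-.29,.1],-.148)
for q in ["roll_mid","spindle_a"]:
    for r in landmark_of(c,q)[:3]: print(q,round(r["conf"],2),np.round(r["at"]),np.round(ray(c,r["at"],.025),4))
z=P[:,:,2];m=(abs(P[:,:,0]-.5)<.07)&(abs(P[:,:,1]+.29)<.11)&(z>.008)&(z<.06)
Q=P[m];r=cv2.minAreaRect((Q[:,:2]*1e3).astype(np.float32));print(len(Q),r,Q[:,2].max())
mm=m&(z>.036);q=P[mm];print(cv2.minAreaRect((q[:,:2]*1e3).astype(np.float32)),np.linalg.svd((q-q.mean(0))[:,:2],full_matrices=False)[2][0])
E
```

```text
clock: 3.42
ee_pos: [0.5432, -0.0449, 0.262]
eef_rot: [-1.418, -2.803, -0.003]
force: [-0.1, -0.5, -0.1]
opening: 1.001
clock: 3.83
ee_pos: [0.5072, -0.2382, 0.2165]
eef_rot: [1.412, 2.806, 0.004]
force: [-0.6, -0.4, 0.1]
opening: 1.003
clock: 4.25
ee_pos: [0.4996, -0.2756, 0.2002]
eef_rot: [-2.181, -2.26, -0.005]
force: [-0.1, 0.4, -0.2]
opening: 0.996
clock: 4.5
ee_pos: [0.5, -0.2743, 0.2001]
eef_rot: [-2.375, -2.054, -0.005]
force: [-0.3, 0.6, -0.1]
opening: 1.0
tcp [ 0.5    -0.2744  0.2002] shift [-15.8   2.1 100.1] turn 0.008 j7 0.56 F [ 0.59 -0.2  -0.22] open 0.998 t 4.55
roll_mid 0.74 [215. 287.] [ 0.5011 -0.2987  0.025 ]
roll_mid 0.7 [333. 246.] [ 0.4232 -0.4544  0.025 ]
spindle_a 0.97 [159. 286.] [ 0.5098 -0.233   0.025 ]
spindle_a 0.84 [336. 213.] [ 0.3785 -0.4528  0.025 ]
spindle_a 0.66 [328. 284.] [ 0.4753 -0.4539  0.025 ]
4411 ((490.537109375, -282.3722839355469), (183.9625244140625, 116.68695068359375), 75.0272445678711) 0.05300561107901253
((502.174560546875, -297.5674133300781), (100.57295989990234, 45.46088409423828), 81.2806625366211) [-0.15540649 -0.98785061]
```

View pics/w2.png

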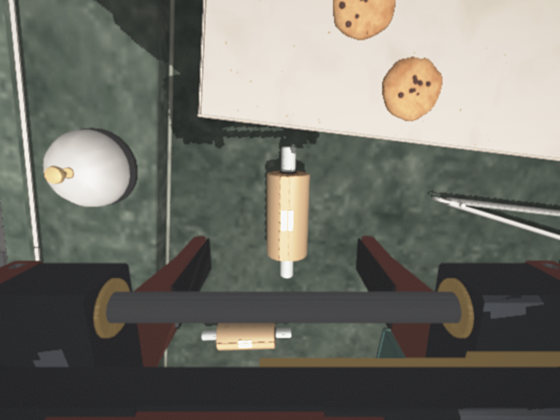

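```bash
python3 -m creep '[[[-20,5,30,0.01,100],[-23,5.5,68,0.013,100],[-23,5.5,106,0.013,100],[-23,5.5,142,0.013,100],[-23,5.5,160,0.013,100]]]'; python3 -c "
from h import *
plan([.502,-.2975,.011],-.1536)"
```

```text
clock: 5.07
ee_pos: [0.5005, -0.2964, 0.0362]
eef_rot: [-2.377, -2.046, -0.002]
force: [0.2, 0.8, -0.7]
opening: 1.0
tcp [ 0.5005 -0.2964  0.0362] shift [-1.   1.7 25.2] turn 0.004 j7 0.73 F [ 0.16  0.81 -0.65] open 1.0 t 5.07
```

```bash
python3 -m creep '[[[-1,1.7,12,0,100],[-1,1.7,22,0,100],[-1,1.7,25,0,100],[-1,1.7,25,0,60],[-1,1.7,25,0,50]]]' 40; python3 -m creep '[[[0,0,0,0,40],[0,0,0,0,40],[0,0,0,0,40],[0,0,0,0,40],[0,0,0,0,40]]]' 40; python3 -m creep '[[[0,0,-10,0,40],[0,0,-30,0,40],[0,0,-60,0,40],[0,0,-95,0,40],[0,0,-130,0,40]]]';  python3 -m creep '[[[0,0,-20,0,40],[0,0,-30,0,40],[0,0,-30,0,40]]]'; python3 -c "
from h import *
plan([.5943,.1133,.17],np.radians(-36.5))"
```

```text
clock: 5.48
ee_pos: [0.5027, -0.298, 0.0123]
eef_rot: [-2.378, -2.047, -0.004]
force: [-0.5, 0.9, 0.4]
opening: 0.884
clock: 5.9
ee_pos: [0.503, -0.298, 0.0128]
eef_rot: [-2.378, -2.048, -0.004]
force: [0.2, -0.4, 4.7]
opening: 0.562
clock: 6.32
ee_pos: [0.502, -0.2984, 0.144]
eef_rot: [-2.377, -2.046, -0.002]
force: [1.4, -0.2, -3.2]
opening: 0.559
clock: 6.57
ee_pos: [0.5029, -0.299, 0.1763]
eef_rot: [-2.379, -2.048, -0.006]
force: [0.7, 0.0, -3.5]
opening: 0.559
tcp [ 0.5029 -0.299   0.1763] shift [421.3  29.    8.1] turn 0.488 j7 0.62 F [ 0.66  0.01 -3.49] open 0.559 t 6.57
```

```bash
python3 -m creep '[[[20,1.4,0,0,40],[60,4,0,0,40],[100,7,0,0,40],[140,10,0,0,40],[180,12,0,0,40]]]'; python3 -m creep '[[[40,3,0,0,40],[80,5,0,0,40],[120,8,0,0,40],[155,11,0,0,40],[185,13,0,0,40]]]'; python3 -m creep '[[[20,1,3,0.1,40],[40,2,6,0.2,40],[53,3,8,0.3,40],[53,3,8,0.4,40],[53,3,8,0.488,40]]]'; python3 -c "
from h import *
plan([.5943,.1133,.16],np.radians(-36.5))"
```

```text
clock: 6.98
ee_pos: [0.5406, -0.1207, 0.1751]
eef_rot: [-2.378, -2.046, -0.002]
force: [1.2, -0.6, -2.7]
opening: 0.562
clock: 7.4
ee_pos: [0.5801, 0.0638, 0.1736]
eef_rot: [-2.374, -2.048, 0.001]
force: [0.2, 0.8, -2.6]
opening: 0.561
clock: 7.82
ee_pos: [0.5894, 0.1172, 0.163]
eef_rot: [-2.8, -1.41, 0.01]
force: [-0.0, 0.1, -3.0]
opening: 0.566
tcp [0.5894 0.1172 0.163 ] shift [-0.2  6.3  2.9] turn -0.001 j7 -0.56 F [-0.    0.11 -2.95] open 0.566 t 7.82
```

```bash
python3 -m creep '[[[0,3,20,0,40],[0,6,40,0,40],[0,6.3,55,0,40],[0,6.3,63,0,40],[0,6.3,63,0,40]]]'; python3 - <<'E'
from h import *
c=shot("wrist");P=pts(c);save(c,"w3.png");np.save("P3.npy",P)
plan([.5943,.1133,.075],np.radians(-36.5))
for q in ["roll_mid","spindle_a","left_clip","right_clip"]:
    for r in landmark_of(c,q)[:3]:
        i,j=np.clip(np.round(r["at"]).astype(int),0,[419,559]);print(q,round(r["conf"],2),np.round(r["at"]),np.round(P[i,j],4))
E
```

```text
clock: 8.23
ee_pos: [0.5916, 0.1133, 0.0966]
eef_rot: [-2.8, -1.409, 0.019]
force: [-0.3, 0.0, -3.2]
opening: 0.56
tcp [0.5926 0.1133 0.0982] shift [ 1.1  1.6 23.2] turn -0.001 j7 -0.5 F [ 0.19 -0.28 -3.44] open 0.562 t 8.28
roll_mid 0.59 [262. 278.] [0.5972 0.1233 0.1345]
spindle_a 0.91 [361. 280.] [0.6042 0.1284 0.2041]
spindle_a 0.77 [143. 285.] [0.6315 0.1643 0.1157]
left_clip 0.85 [133. 287.] [0.635  0.1675 0.1148]
```

View pics/w3.png

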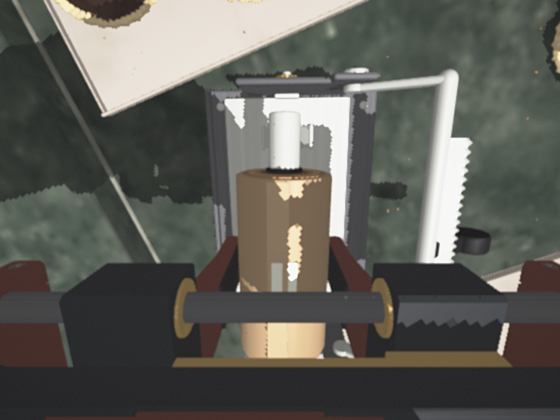

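```bash
python3 -m creep '[[[1,1,8,0,40],[2,2,18,0,40],[2,2,28,0,40],[2,2,36,0,40],[2,2,40,0,40]]]'; python3 -m creep '[[[0,0,0,0,40],[0,0,0,0,40]]]'; python3 -c "
from h import *
plan([.5943,.1133,.047],np.radians(-36.5))"
```

```text
clock: 8.9
ee_pos: [0.5959, 0.1142, 0.0588]
eef_rot: [-2.8, -1.41, 0.012]
force: [0.3, 0.9, -3.0]
opening: 0.559
clock: 9.07
ee_pos: [0.5954, 0.114, 0.0581]
eef_rot: [-2.8, -1.409, 0.014]
force: [-0.1, -0.0, -2.3]
opening: 0.559
tcp [0.5954 0.114  0.0581] shift [-1.1 -0.4 11.1] turn -0.001 j7 -0.47 F [-0.12 -0.01 -2.28] open 0.559 t 9.07
```

```bash
python3 -m creep '[[[0,0,2,0,40],[0,0,4,0,40],[0,0,6,0,40],[0,0,6,0,40]]]'|grep -E "pos|force"; python3 -m creep '[[[0,0,1,0,40],[0,0,2,0,40],[0,0,2,0,40]]]'|grep -E "pos|force"; python3 -m creep '[[[0,0,1,0,40],[0,0,2,0,40],[0,0,2,0,40]]]'|grep -E "pos|force"; python3 -m creep '[[[0,0,1,0,40],[0,0,1.5,0,40],[0,0,1.5,0,40]]]'|grep -E "pos|force|rot"
```

```text
ee_pos: [0.5952, 0.114, 0.0519]
force: [-0.4, -0.2, -3.2]
ee_pos: [0.5951, 0.1141, 0.0498]
force: [-0.2, 0.4, -2.9]
ee_pos: [0.5953, 0.1143, 0.048]
force: [-0.9, 0.2, 0.1]
ee_pos: [0.5957, 0.1144, 0.0469]
eef_rot: [-2.799, -1.411, 0.012]
force: [0.2, 0.0, 3.9]
```

```bash
python3 -m creep '[[[0,0,0.7,0,40],[0,0,1.3,0,40],[0,0,1.3,0,40]]]'|grep -E "pos|force|open"; python3 -m creep '[[[0,0,0.6,0,40],[0,0,1.2,0,40],[0,0,1.2,0,40]]]'|grep -E "pos|force|rot"
```

```text
ee_pos: [0.5961, 0.1146, 0.0458]
force: [-1.1, 1.0, 4.9]
opening: 0.561
ee_pos: [0.5964, 0.1147, 0.045]
eef_rot: [-2.799, -1.411, 0.01]
force: [-1.7, 1.1, 6.3]
```

```bash
python3 -m creep '[[[0,0,0.7,0,40],[0,0,1.3,0,40],[0,0,1.3,0,40]]]'|grep -E "pos|force|open"; python3 -m creep '[[[0,0,0.6,0,40],[0,0,1.2,0,40],[0,0,1.2,0,40]]]'|grep -E "pos|force|rot";python3 -c "
from h import *
plan([.5943,.1133,.036],np.radians(-36.5));print(get_obs()['moment'])"
```

```text
ee_pos: [0.5965, 0.1148, 0.0439]
force: [-1.2, 0.5, 5.0]
opening: 0.562
ee_pos: [0.5966, 0.1151, 0.0428]
eef_rot: [-2.799, -1.41, 0.009]
force: [-0.6, 1.1, 4.9]
tcp [0.5966 0.1151 0.0428] shift [-2.8 -0.7  6.8] turn -0.0 j7 -0.45 F [-0.59  1.14  4.87] open 0.561 t 11.15
[0.03703055 0.40470211 0.16644983]
```

```bash
python3 -m creep '[[[0,0,0.7,0,40],[0,0,1.3,0,40],[0,0,1.3,0,40]]]'|grep -E "pos|force|open"; python3 -m creep '[[[0,0,0.6,0,40],[0,0,1.2,0,40],[0,0,1.2,0,40]]]'|grep -E "pos|force|rot";python3 -c "
from h import *
print(get_obs()['moment'])"
```

```text
ee_pos: [0.5965, 0.1152, 0.0413]
force: [-0.3, 1.0, 2.3]
opening: 0.562
ee_pos: [0.5963, 0.1152, 0.0396]
eef_rot: [-2.799, -1.41, 0.009]
force: [-0.3, 0.9, -1.2]
[0.05154864 0.05631327 0.26321337]
```

```bash
python3 -m creep '[[[0,0,0.6,0,40],[0,0,1.2,0,40],[0,0,1.2,0,40]]]'|grep -E "pos|force|open"; python3 -m creep '[[[0,0,0.5,0,40],[0,0,0.9,0,40],[0,0,0.9,0,40]]]'|grep -E "pos|force|rot"
```

```text
ee_pos: [0.5959, 0.1151, 0.0378]
force: [1.6, 1.2, -4.6]
opening: 0.559
ee_pos: [0.5956, 0.1149, 0.0364]
eef_rot: [-2.799, -1.41, 0.012]
force: [2.0, 0.0, -7.7]
```

```bash
python3 -m creep '[[[0,0,0.5,0,40],[0,0,0.8,0,40],[0,0,0.8,0,40]]]'|grep -E "pos|force|open"
```

```text
ee_pos: [0.5953, 0.1148, 0.0352]
force: [0.8, -0.2, -8.8]
opening: 0.562
```

```bash
python3 -m creep '[[[0,0,0.4,0,40],[0,0,0.7,0,40],[0,0,0.7,0,40]]]'|grep -E "pos|force|open"
```

```text
ee_pos: [0.5953, 0.1146, 0.0345]
force: [0.6, -0.5, -5.6]
opening: 0.562
```

```bash
python3 -m creep '[[[0,0,0.4,0,40],[0,0,0.7,0,40],[0,0,0.7,0,40]]]'|grep -E "pos|force|open"; python3 -c "
from h import *
print(get_obs()['moment'])"
```

```text
ee_pos: [0.5954, 0.1146, 0.0344]
force: [-1.8, -1.9, 1.6]
opening: 0.56
[-0.08679696  0.50886915  0.42346296]
```

```bash
python3 -m creep '[[[0,0,0.3,0,40],[0,0,0.5,0,40],[0,0,0.5,0,40]]]'|grep -E "pos|force|open"; python3 -m creep '[[[0,0,0.2,0,60],[0,0,0.2,0,60],[0,0,0.2,0,61],[0,0,0.2,0,61],[0,0,0.2,0,61]]]'|grep -E "pos|force|open"; python3 -c "
from h import *
plan([.5943,.1133,.036],np.radians(-36.5))"
```

```text
ee_pos: [0.5954, 0.1146, 0.0343]
force: [-2.7, 0.7, 5.2]
opening: 0.559
ee_pos: [0.5955, 0.1146, 0.034]
force: [-0.6, -0.0, 0.6]
opening: 0.606
tcp [0.5955 0.1146 0.034 ] shift [-1.8 -0.2 -2. ] turn -0.001 j7 -0.45 F [-0.6  -0.04  0.62] open 0.606 t 13.57
```

```bash
python3 -m creep '[[[0,0,0,0,64],[0,0,-6,0,64],[0,0,-15,0,64],[0,0,-30,0,64],[0,0,-60,0,64]]]'|grep -E "pos|force|open"; python3 -m creep '[[[0,0,-35,0,64],[0,0,-70,0,64],[0,0,-100,0,64],[0,0,-120,0,64],[0,0,-120,0,64]]]'|grep -E "pos|force|open"
python3 - <<'E'
from h import *
plan([.5943,.1133,.25],np.radians(-36.5))
c=shot("wrist");P=pts(c);save(c,"w4.png");np.save("P4.npy",P)
for q in ["roll_mid","spindle_a","tab","bar_mid"]:
    for r in landmark_of(c,q)[:3]:
        i,j=np.clip(np.round(r["at"]).astype(int),0,[419,559]);print(q,round(r["conf"],2),np.round(r["at"]),np.round(P[i,j],4))
E
```

```text
ee_pos: [0.5944, 0.1143, 0.093]
force: [0.1, -0.9, 0.2]
opening: 0.641
ee_pos: [0.5986, 0.1137, 0.2187]
force: [-0.2, -0.5, 0.2]
opening: 0.639
tcp [0.5986 0.1137 0.2187] shift [ -2.9  -3.4 -31.3] turn -0.001 j7 -0.58 F [-0.23 -0.54  0.22] open 0.639 t 14.4
roll_mid 0.87 [200. 282.] [0.5969 0.1148 0.0717]
spindle_a 0.77 [248. 280.] [0.557  0.0655 0.0537]
spindle_a 0.59 [141. 281.] [0.6331 0.1657 0.054 ]
tab 0.65 [204. 394.] [0.6897 0.0462 0.0905]
bar_mid 0.61 [204. 365.] [0.6651 0.0663 0.0975]
```

View pics/w4.png

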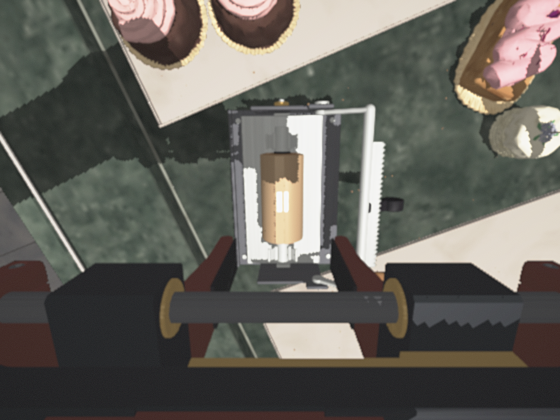

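```bash
python3 - <<'E'
from h import *
ex=np.array([np.cos(np.radians(-36.5)),np.sin(np.radians(-36.5)),0]);ey=np.array([-ex[1],ex[0],0]);ez=np.array([0,0,1.])
H=np.array([.5943,.1133,.066])+.042*ex
for f in ["P1.npy","P4.npy"]:
    D=(np.load(f)-H).reshape(-1,3)@np.stack([ex,ey,ez],1)
    for lo,hi in [(-.06,-.015),(-.012,.012),(.015,.06)]:
        m=(D[:,1]>lo)&(D[:,1]<hi)&(D[:,0]>.025)&(D[:,0]<.1)&(D[:,2]>-.03)&(D[:,2]<.05);d=D[m]
        print(f,lo,[(int(x*1e3),len(s),*(np.percentile(s[:,2],[10,50,90])*1e3).round(1)) for x in np.arange(.03,.1,.005) for s in [d[abs(d[:,0]-x)<.0025]] if len(s)])
c=shot("top");P=pts(c).reshape(-1,3);m=(P[:,2]>.115)&(P[:,2]<.4)&(P[:,0]>.55)&(P[:,0]<.95)&(P[:,1]>-.1)&(P[:,1]<.35);q=P[m];print(len(q))
for x,y,z in q[::max(1,len(q)//25)].round(3): print((x,y,z),end=" ")
plan([*(H+.0758*ex+.004*ex)[:2],.19],np.radians(53.5));print(H)
E
```

```text
P1.npy -0.06 [(34, 25, np.float64(27.7), np.float64(28.8), np.float64(31.0)), (39, 148, np.float64(29.5), np.float64(31.9), np.float64(33.7)), (44, 67, np.float64(30.1), np.float64(32.4), np.float64(33.5)), (49, 106, np.float64(28.2), np.float64(29.3), np.float64(30.3)), (54, 103, np.float64(28.8), np.float64(29.7), np.float64(30.7)), (59, 11, np.float64(29.3), np.float64(29.6), np.float64(30.2))]
P1.npy -0.012 [(34, 25, np.float64(27.2), np.float64(29.2), np.float64(31.2)), (39, 73, np.float64(30.6), np.float64(32.5), np.float64(33.6)), (44, 35, np.float64(29.6), np.float64(31.8), np.float64(33.2)), (49, 57, np.float64(28.3), np.float64(29.3), np.float64(30.2)), (54, 54, np.float64(28.7), np.float64(29.6), np.float64(30.7)), (59, 14, np.float64(22.9), np.float64(24.3), np.float64(30.1)), (64, 21, np.float64(21.1), np.float64(22.4), np.float64(23.4)), (69, 40, np.float64(20.1), np.float64(23.5), np.float64(24.8)), (74, 31, np.float64(20.9), np.float64(24.8), np.float64(25.5)), (79, 23, np.float64(22.5), np.float64(24.1), np.float64(25.0)), (84, 7, np.float64(17.6), np.float64(21.7), 
[... 2963 characters left out ...]
.float64(0.042), np.float64(0.325)) (np.float64(0.634), np.float64(0.057), np.float64(0.333)) (np.float64(0.632), np.float64(0.081), np.float64(0.313)) (np.float64(0.622), np.float64(0.059), np.float64(0.317)) (np.float64(0.612), np.float64(0.078), np.float64(0.315)) (np.float64(0.602), np.float64(0.079), np.float64(0.312)) (np.float64(0.587), np.float64(0.095), np.float64(0.312)) (np.float64(0.574), np.float64(0.106), np.float64(0.31)) (np.float64(0.558), np.float64(0.137), np.float64(0.334)) (np.float64(0.552), np.float64(0.112), np.float64(0.317)) tcp [0.5954 0.114  0.2119] shift [ -1.  121.7  20.2] turn 1.57 j7 -0.58 F [0.3  0.85 0.23] open 0.638 t 14.7
[0.62806199 0.08831744 0.066     ]
```

```bash
python3 -m creep '[[[0,24,0,-0.12,50],[0,48,0,-0.24,50],[0,72,0,-0.36,50],[0,96,0,-0.48,45],[-1,118,0,-0.6,45]]]' 6|grep -E "pos|force|open"; python3 -m creep '[[[0,0,0,-0.12,45],[0,0,0,-0.24,45],[0,0,0,-0.36,45],[0,0,0,-0.48,45],[0,0,0,-0.6,45]]]'|grep -E "pos|force|open"; python3 -m creep '[[[0,0,0,-0.12,45],[0,0,0,-0.24,45],[0,0,0,-0.36,45],[0,0,0,-0.37,45]]]'|grep -E "pos|force|open"
cat >> h.py <<'E'
ex=np.array([np.cos(np.radians(-36.5)),np.sin(np.radians(-36.5)),0]);ey=np.array([-ex[1],ex[0],0]);ez=np.array([0,0,1.])
H=np.array([.5943,.1133,.066])+.042*ex
def D(P): return (P-H)@np.stack([ex,ey,ez],1)
def tab(q): a=2.635-q; return H+.0766*np.cos(a)*ex+.0766*np.sin(a)*ez
E
python3 - <<'E'
from h import *
c=shot("wrist");d=D(pts(c));save(c,"w5.png")
m=(d[:,:,0]>.063)&(d[:,:,0]<.095)&(abs(d[:,:,1])<.02)&(d[:,:,2]>.005)&(d[:,:,2]<.03);q=d[m];print(len(q),q.min(0),q.max(0),np.median(q,0))
for r in landmark_of(c,"tab")[:2]: print(r["conf"],r["at"],D(ray(c,r["at"],.079)))
plan([*(tab(2.465))[:2],.2],np.radians(53.5));print(tab(2.465))
E
```

```text
ee_pos: [0.6901, 0.0422, 0.2087]
force: [0.3, -0.4, 0.3]
opening: 0.453
ee_pos: [0.6896, 0.0419, 0.2072]
force: [0.0, -0.6, 0.6]
opening: 0.449
ee_pos: [0.6891, 0.0415, 0.2059]
force: [-0.2, 0.1, 0.3]
opening: 0.449
270 [ 0.06307842 -0.00475978  0.01521279] [0.08767943 0.00664497 0.02649463] [0.07377922 0.0005801  0.02351708]
0.85 [206.0, 288.7] [0.07647866 0.00214791 0.013     ]
tcp [0.6892 0.0416 0.2063] shift [1.3 1.3 6.3] turn 0.006 j7 0.97 F [ 0.41 -0.3  -0.9 ] open 0.452 t 15.97
[0.6887498  0.04341082 0.07895937]
```

View pics/w5.png

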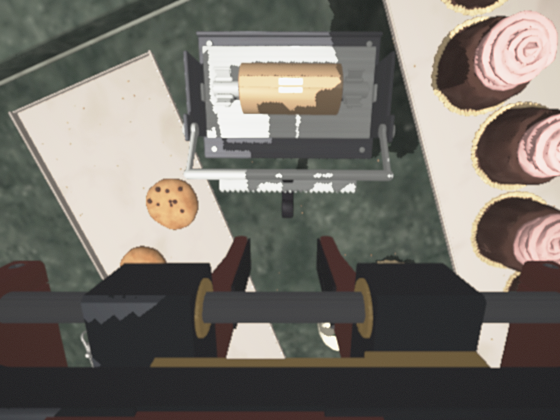

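```bash
python3 -m creep '[[[1,2,30,0,45],[1,2.3,65,0,45],[1,2.3,98,0,45],[1,2.3,120,0,45],[1,2.3,128,0,45]]]'|grep -E "pos|force|open";python3 -m creep '[[[0,0,0,0,45],[0,0,0,0,45]]]'|grep -E "pos|force|open"; python3 -c "
from h import *
p=tab(2.465)+.001*ey;plan([*p[:2],.069],np.radians(53.5))"
```

```text
ee_pos: [0.6842, 0.0441, 0.0737]
force: [0.4, 0.5, 0.2]
opening: 0.448
ee_pos: [0.6839, 0.0441, 0.0733]
force: [-0.2, -0.7, 0.6]
opening: 0.449
tcp [0.6839 0.0441 0.0733] shift [-4.4  3.4  4.2] turn 0.001 j7 0.99 F [-0.17 -0.73  0.6 ] open 0.449 t 16.55
```

```bash
python3 -m creep '[[[-3,2,0,0,45],[-5,3.4,3,0,45],[-5,3.4,4,0,45],[-5,3.4,4,0,45]]]'|grep -E "pos|force|open"; python3 -m creep '[[[0,0,0,0,30],[0,0,0,0,18],[0,0,0,0,9],[0,0,0,0,9],[0,0,0,0,9]]]' 6|grep -E "pos|force|open"; python3 -m creep '[[[0,0,0,0,9],[0,0,0,0,9],[0,0,0,0,9]]]' 6|grep -E "pos|force|open";python3 -c "
from h import *
p=tab(2.465)+.001*ey;plan([*p[:2],.069],np.radians(53.5));print(D(np.array(get_obs()['ee_pos'])))"
```

```text
ee_pos: [0.6904, 0.0439, 0.0698]
force: [0.2, -0.6, 0.1]
opening: 0.449
ee_pos: [0.69, 0.0434, 0.0698]
force: [0.6, 1.2, -0.7]
opening: 0.142
ee_pos: [0.6901, 0.0434, 0.0698]
force: [-0.5, -0.4, 0.3]
opening: 0.142
tcp [0.6901 0.0434 0.0698] shift [1.  0.3 0.8] turn 0.001 j7 0.99 F [-0.49 -0.43  0.33] open 0.142 t 17.55
[0.07656026 0.00075658 0.0037609 ]
```

```bash
python3 - <<'E'
import numpy as np
from scipy.optimize import brentq
f=lambda q:np.hypot(.05*np.cos(3.053-q)+.042,.05*np.sin(3.053-q)+.020)-.030
qs=brentq(f,0.,1.2);print("q rest",qs)
a=.17
for k in range(20):
    b=min(a+.13*k,2.635-qs)
    print(k,"q",round(2.635-b,3),round(76.6*(np.cos(.17)-np.cos(b)),1),round(-76.6*(np.sin(b)-np.sin(.17)),1))
E
```

```text
q rest 0.09510587921503622
0 q 2.465 0.0 -0.0
1 q 2.335 2.3 -9.7
2 q 2.205 5.9 -19.0
3 q 2.075 10.6 -27.7
4 q 1.945 16.4 -35.8
5 q 1.815 23.2 -43.0
6 q 1.685 30.9 -49.3
7 q 1.555 39.4 -54.6
8 q 1.425 48.5 -58.7
9 q 1.295 58.0 -61.6
10 q 1.165 67.8 -63.3
11 q 1.035 77.7 -63.6
12 q 0.905 87.6 -62.7
13 q 0.775 97.3 -60.5
14 q 0.645 106.7 -57.0
15 q 0.515 115.5 -52.4
16 q 0.385 123.6 -46.6
17 q 0.255 130.9 -39.9
18 q 0.125 137.3 -32.3
19 q 0.095 138.6 -30.4
```

```bash
python3 -m creep '[[[2.3,0,-9.7,0,9],[5.9,0,-19,0,9],[10.6,0,-27.7,0,9],[16.4,0,-35.8,0,9],[16.4,0,-35.8,0,9]]]' 6|grep -E "pos|force|open"; python3 -c "
from h import *
o=get_obs();d=D(np.array(o['ee_pos']))-[.001,0,-.0093];print(d,np.hypot(d[0],d[2]),2.635-np.arctan2(d[2],d[0]))"
```

```text
ee_pos: [0.6765, 0.0534, 0.1079]
force: [-2.8, -1.9, -1.0]
opening: 0.133
[0.05872293 0.00071619 0.05121078] 0.07791615131634716 1.91782916880222
```

```bash
cat > bar.py <<'E'
from h import *
def bar(name="wrist",png=None):
    c=shot(name);d=D(pts(c))
    if png: save(c,png)
    o=get_obs();e=D(np.array(o['ee_pos']))-[.001,0,-.0093]
    r=np.hypot(d[:,:,0],d[:,:,2]);a=np.arctan2(d[:,:,2],d[:,:,0])
    s=lambda lo,hi:(abs(d[:,:,1])>lo)&(abs(d[:,:,1])<hi)
    m=s(.088,.098)&(r>.012)&(r<.058)&(a>-.3)&(a<3.5)   # side arms
    m2=s(.02,.085)&(r>.043)&(r<.06)&(a>.3)&(a<3.6)&(d[:,:,2]>.012)
    print(name,"arms",m.sum(),"q_arm",3.053-np.median(a[m]) if m.any() else None,"bar n",m2.sum(),"q_bar",(3.053-np.percentile(a[m2],[10,50,90])).round(3) if m2.any() else None)
    print("q_tool",round(2.635-np.arctan2(e[2],e[0]),3),"r",round(np.hypot(e[0],e[2]),4),"y",round(e[1],4),"F",np.round(o["force"],1),"open",round(float(o["opening"]),3),"t",round(float(o["clock"]),2))
if __name__=="__main__":
    import sys;bar("wrist",*sys.argv[1:]);bar("top")
E
python3 bar.py w6.png
```

```text
wrist arms 1699 q_arm 1.8770223984783674 bar n 5472 q_bar [2.012 1.92  1.854]
q_tool 1.926 r 0.078 y 0.0007 F [-4.9 -2.3  0.4] open 0.14 t 18.02
top arms 27 q_arm 1.8365042405880878 bar n 82 q_bar [2.019 1.924 1.848]
q_tool 1.932 r 0.078 y 0.0007 F [-3.4 -2.1  0.1] open 0.136 t 18.07
```

View pics/w6.png

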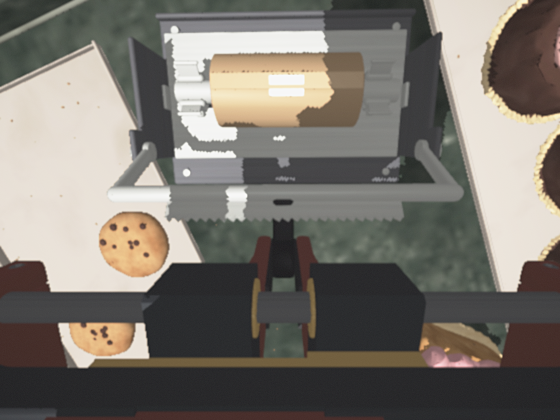

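```bash
python3 -m creep '[[[6.8,0,-7,0,9],[14.5,0,-13,0,9],[23,0,-18,0,9],[32.1,0,-22,0,9],[41.6,0,-24.8,0,9]]]' 6|grep -E "pos|force|open"; python3 -m creep '[[[0,0,0,0,9]]]' 6|grep -E "force"; python3 bar.py
```

```text
ee_pos: [0.6438, 0.0772, 0.1338]
force: [-1.5, -4.9, -1.5]
opening: 0.134
force: [-1.7, -0.6, -7.6]
wrist arms 508 q_arm 1.3176430263273902 bar n 3302 q_bar [1.4   1.332 1.254]
q_tool 1.271 r 0.0793 y 0.0004 F [-4.8 -3.1  0. ] open 0.137 t 18.62
top arms 23 q_arm 1.3541058478124721 bar n 56 q_bar [1.401 1.315 1.254]
q_tool 1.278 r 0.0793 y 0.0004 F [-3.6 -2.9  0.6] open 0.141 t 18.67
```

```bash
python3 -m creep '[[[9.8,0,-0.7,0,9],[19.7,0,0,0,9],[29.6,0,1,0,9],[39.3,0,3.1,0,9],[48.7,0,6.6,0,9]]]' 6|grep -E "pos|force|open"; python3 -m creep '[[[0,0,0,0,9]]]' 6|grep -E "force"; python3 bar.py
```

```text
ee_pos: [0.6022, 0.1074, 0.1291]
force: [-1.5, -3.9, 2.2]
opening: 0.135
force: [0.7, -2.2, -8.4]
wrist arms 914 q_arm 0.7610908188828631 bar n 2247 q_bar [0.788 0.719 0.649]
q_tool 0.603 r 0.0799 y -0.0001 F [-3.1 -2.  -1.2] open 0.139 t 19.22
top arms 30 q_arm 0.8178301779177977 bar n 30 q_bar [0.802 0.751 0.665]
q_tool 0.61 r 0.0799 y -0.0001 F [-3.2 -2.9 -1.8] open 0.134 t 19.27
```

```bash
python3 - <<'E'
from h import *
c=shot("wrist");im=c["pixels"][:,:,::-1];d=D(pts(c))
cv2.imwrite("pics/w7.png",cv2.resize(im[60:330,130:440],None,fx=2,fy=2))
for r in landmark_of(c,"tab")[:2]: print("tab",r["conf"],r["at"],D(ray(c,r["at"],.14)))
for r in landmark_of(c,"bar_mid")[:2]: i,j=np.round(r["at"]).astype(int);print("bar",r["conf"],r["at"],d[i,j])
print(D(np.array(get_obs()["ee_pos"])))
E
```

```text
tab 0.63 [267.7, 284.4] [-0.02925217  0.00026897  0.074     ]
bar 0.68 [211.2, 209.0] [-0.04170933 -0.0652996  -0.01166886]
bar 0.59 [234.5, 283.4] [-0.03811368 -0.0012891   0.03922517]
[-3.27431401e-02 -8.08726017e-05  6.29355304e-02]
```

View pics/w7.png

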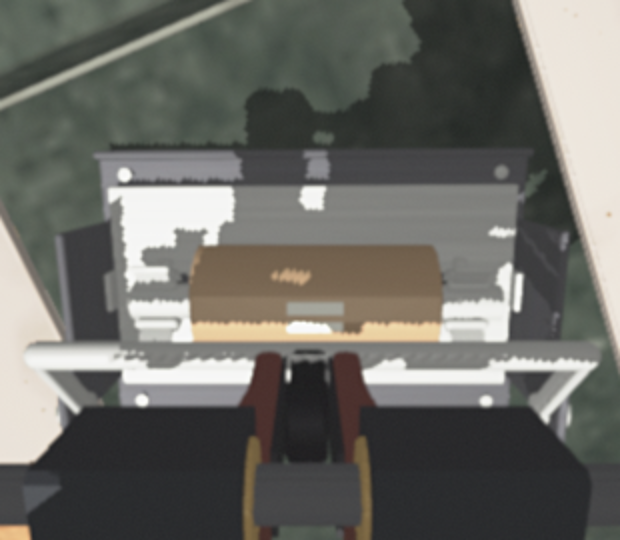

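```bash
python3 -m creep '[[[4,0,1.6,0,9],[8.4,0,3.6,0,9],[13.4,0,6.4,0,9],[18.4,0,9.5,0,9],[23,0,13,0,9]]]' 6|grep -E "pos|force|open"; python3 -m creep '[[[0,0,0,0,9]]]' 6|grep -E "force"; python3 bar.py
```

```text
ee_pos: [0.5826, 0.1216, 0.1162]
force: [0.1, -4.2, -2.2]
opening: 0.143
force: [-1.2, -2.9, -2.3]
wrist arms 733 q_arm 0.4498987600322151 bar n 1904 q_bar [0.479 0.454 0.344]
q_tool 0.284 r 0.0829 y -0.0003 F [-0.7 -3.1 -3. ] open 0.142 t 19.97
top arms 35 q_arm 0.5055216496110977 bar n 29 q_bar [0.535 0.476 0.428]
q_tool 0.288 r 0.0828 y -0.0003 F [-0.8 -2.9 -2.9] open 0.139 t 20.02
```

```bash
python3 -m creep '[[[0,0,0,0,25],[0,0,0,0,30],[0,0,0,0,30],[0,0,-15,0,30],[0,0,-30,0,30]]]' 6|grep -E "pos|force|open"; python3 -m creep '[[[0,0,-20,0,30],[0,0,-20,0,30]]]' 6|grep -E "pos|force|open"; python3 - <<'E'
from h import *
c=shot("wrist");save(c,"w8.png");d=D(pts(c))
for n in ["tab","bar_mid"]:
  for r in landmark_of(c,n)[:2]: i,j=np.round(r["at"]).astype(int);print(n,r["conf"],r["at"],d[i,j])
m=(abs(d[:,:,1])<.007)&(d[:,:,2]>.03)&(d[:,:,2]<.1)&(d[:,:,0]>-.1)&(d[:,:,0]<0);q=d[m]
for x in np.arange(-.09,0,.004):
    s=q[abs(q[:,0]-x)<.002]
    if len(s): print(int(round(x*1e3)),len(s),(np.percentile(s[:,2],[50,95])*1e3).round(1))
for lo in (.02,):
  m=(abs(d[:,:,1])<.08)&(abs(d[:,:,1])>.03)&(d[:,:,2]>.008)&(d[:,:,2]<.08)&(d[:,:,0]>-.1)&(d[:,:,0]<0);q=d[m]
  print([(int(round(x*1e3)),len(s),*(np.percentile(s[:,2],[50,95])*1e3).round(1)) for x in np.arange(-.08,0,.004) for s in [q[abs(q[:,0]-x)<.002]] if len(s)])
print(D(np.array(get_obs()["ee_pos"])))
E
```

```text
ee_pos: [0.5827, 0.1225, 0.1457]
force: [1.1, 0.4, -0.5]
opening: 0.301
ee_pos: [0.5857, 0.1234, 0.1696]
force: [0.7, -0.6, 0.3]
opening: 0.3
tab 0.69 [240.3, 281.2] [-0.05110137  0.00033848  0.06991246]
bar_mid 0.94 [229.3, 280.8] [-0.05793384  0.00022595  0.06527055]
-62 1 [59.6 59.6]
-58 140 [64.4 67.7]
-54 115 [68.9 70.7]
-50 100 [70.6 72. ]
-46 86 [70.8 71.9]
-42 63 [69.7 71. ]
-38 26 [67.3 68.5]
[(-56, 4, np.float64(36.7), np.float64(37.1)), (-52, 266, np.float64(35.1), np.float64(36.8)), (-48, 370, np.float64(28.4), np.float64(32.7)), (-44, 503, np.float64(27.5), np.float64(28.6)), (-40, 185, np.float64(26.4), np.float64(27.5))]
[-0.0565744   0.00122864  0.09955905]
```

View pics/w8.png

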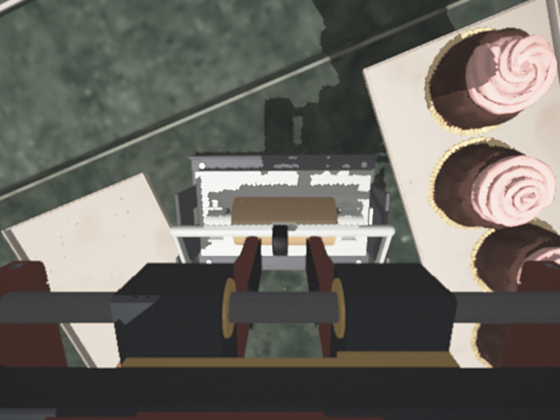

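```bash
python3 -m creep '[[[-6,-0.5,5,0,30],[-10.6,-1,15,0,30],[-10.6,-1,30,0,30],[-10.6,-1,45,0,30],[-10.6,-1,51,0,30]]]'|grep -E "pos|force|open"; python3 -c "
from h import *
print(D(np.array(get_obs()['ee_pos'])))"
```

```text
ee_pos: [0.5881, 0.1148, 0.1107]
force: [-1.3, 0.1, -0.1]
opening: 0.299
[-0.04789644 -0.00248627  0.04472045]
```

```bash
python3 -m creep '[[[-2,2.5,-2,0,30],[-2,2.5,-2,0,20],[-2,2.5,-2,0,9],[-2,2.5,-2,0,9],[-2,2.5,-2,0,9]]]' 6|grep -E "pos|force|open";  python3 -m creep '[[[0,0,0,0,9],[2.5,0,2,0,9],[5,0,4.2,0,9],[7.7,0,6.9,0,9],[7.7,0,6.9,0,9]]]' 6|grep -E "pos|force|open"; python3 bar.py
```

```text
ee_pos: [0.5914, 0.115, 0.113]
force: [-1.5, -3.1, -2.1]
opening: 0.14
ee_pos: [0.5845, 0.12, 0.1059]
force: [1.4, -1.9, -2.1]
opening: 0.14
wrist arms 939 q_arm 0.3292905669659625 bar n 2533 q_bar [0.354 0.333 0.296]
q_tool 0.227 r 0.0736 y -0.0005 F [ 0.8 -1.4 -2.7] open 0.14 t 22.05
top arms 31 q_arm 0.39637426556858246 bar n 28 q_bar [0.39  0.319 0.241]
q_tool 0.228 r 0.0737 y -0.0004 F [-0.1 -1.1 -3.3] open 0.14 t 22.1
```

```bash
python3 -m creep '[[[1.5,0,1.6,0,9],[3,0,3.2,0,9],[3,0,3.2,0,9]]]' 6|grep -E "pos|force|open";  python3 -m creep '[[[1,0,1.3,0,9],[2,0,2.6,0,9],[2,0,2.6,0,9]]]' 6|grep -E "pos|force"; python3 bar.py
```

```text
ee_pos: [0.582, 0.1218, 0.1027]
force: [1.5, -1.0, -2.0]
opening: 0.141
ee_pos: [0.58, 0.1232, 0.0999]
force: [0.3, -1.4, -1.8]
wrist arms 861 q_arm 0.22795376972711479 bar n 2402 q_bar [0.251 0.23  0.198]
q_tool 0.116 r 0.0742 y -0.0005 F [-0.1 -0.6 -1.7] open 0.141 t 22.65
top arms 32 q_arm 0.3163652261679113 bar n 26 q_bar [0.303 0.233 0.183]
q_tool 0.116 r 0.0742 y -0.0005 F [ 0.4 -2.  -2. ] open 0.141 t 22.7
```

```bash
python3 -m creep '[[[0.7,0,0.9,0,9],[1.4,0,1.8,0,9],[1.4,0,1.8,0,9]]]' 6|grep -E "pos|force";  python3 -m creep '[[[0.6,0,0.9,0,9],[1,0,1.5,0,9],[1,0,1.5,0,9]]]' 6|grep -E "pos|force";python3 bar.py|head -2
```

```text
ee_pos: [0.5789, 0.1241, 0.0981]
force: [0.9, -0.4, -1.4]
ee_pos: [0.5785, 0.1244, 0.0973]
force: [-0.5, -2.8, 5.2]
wrist arms 831 q_arm 0.19250520725966247 bar n 1968 q_bar [0.212 0.192 0.165]
q_tool 0.072 r 0.0744 y -0.0005 F [-0.8 -3.4  5.1] open 0.14 t 23.25
```

```bash
python3 -m creep '[[[0,0,0.3,0,9],[0,0,0.3,0,25],[0,0,0.3,0,30],[0,0,0.3,0,30],[0,0,0,0,30]]]' 6|grep -E "pos|force|open";  python3 -m creep '[[[0,0,-10,0,30],[0,0,-30,0,30],[0,0,-65,0,30],[0,0,-100,0,30],[0,0,-130,0,30]]]'|grep -E "pos|force|open"; python3 - <<'E'
from h import *
from bar import bar
bar("wrist","w9.png");bar("top")
c=shot("wrist");d=D(pts(c))
m=(abs(d[:,:,1])<.007)&(d[:,:,2]>.03)&(d[:,:,2]<.1)&(d[:,:,0]>-.1)&(d[:,:,0]<0);q=d[m]
print("tab",[(int(round(x*1e3)),len(s),*(np.percentile(s[:,2],[50,95])*1e3).round(1)) for x in np.arange(-.09,-.03,.004) for s in [q[abs(q[:,0]-x)<.002]] if len(s)])
for n in ["tab","spindle_a","roll_mid"]:
  for r in landmark_of(c,n)[:2]: i,j=np.round(r["at"]).astype(int);print(n,round(r["conf"],2),r["at"],d[i,j].round(4)+[.042,0,.066])
for s_ in (1,-1):
  m=(d[:,:,1]*s_>.073)&(d[:,:,1]*s_<.079)&(abs(d[:,:,0]+.042)<.006)&(d[:,:,2]>-.04);print("spindle end top z",s_,m.sum(),np.percentile(d[m][:,2],[50,90])+.066 if m.any() else 0)
E
```

```text
ee_pos: [0.5782, 0.1248, 0.097]
force: [1.0, -0.4, 0.2]
opening: 0.298
ee_pos: [0.5831, 0.1252, 0.2298]
force: [0.7, 0.7, 0.3]
opening: 0.301
wrist arms 447 q_arm 0.21152891648827943 bar n 1085 q_bar [0.217 0.196 0.169]
q_tool 0.756 r 0.1879 y 0.005 F [2.4 0.5 3. ] open 0.305 t 24.18
top arms 31 q_arm 0.268628771277339 bar n 65 q_bar [0.271 0.211 0.16 ]
q_tool 0.751 r 0.1854 y 0.0049 F [1.1 0.9 0. ] open 0.301 t 24.23
tab [(-74, 35, np.float64(48.3), np.float64(50.5)), (-70, 52, np.float64(52.7), np.float64(54.7)), (-66, 53, np.float64(55.2), np.float64(56.6)), (-62, 48, np.float64(55.7), np.float64(56.5)), (-58, 44, np.float64(54.9), np.float64(56.5)), (-54, 30, np.float64(52.5), np.float64(54.0)), (-50, 9, np.float64(49.4), np.float64(50.2))]
tab 0.69 [203.0, 275.8] [-0.0211 -0.0046  0.1209]
tab 0.4 [205.5, 228.2] [-0.0089 -0.0602  0.0804]
spindle_a 0.92 [210.5, 231.4] [-0.0044 -0.057   0.0804]
spindle_a 0.73 [207.7, 335.8] [-0.0076  0.0607  0.0813]
roll_mid 0.84 [209.0, 282.6] [-0.0151  0.0023  0.1208]
spindle end top z 1 21 [0.0786291 0.0806725]
spindle end top z -1 20 [0.07981503 0.08108206]
```

View pics/w9.png

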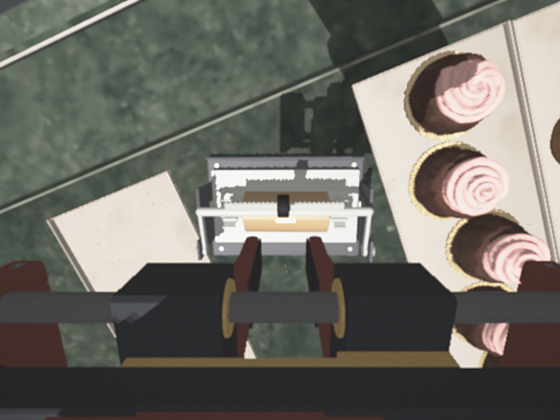

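```bash
python3 -c "
from h import *
print(get_obs()['clock'],hand_in())"
```

```text
the job is handed in; nothing more can be done
24.4333 None
```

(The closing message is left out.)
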